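# Shim the wide joint and hold the shelf tile flush

## Robot

A 6-joint arm with a two-finger parallel gripper is mounted at the origin on the work surface. World frame = base frame: x ahead of the robot, y to its left, z up, the work surface at z = 0. Lengths are in mm, angles in rad, forces in N, time in s.
With the tool pointing down it reaches from about 325 to 775 mm from the base axis. Payload 9.3 kg.
Tool frame: the origin (TCP) lies on the centre line of the jaws, within the pads' length; the fingertips stand 17 mm ahead of it and the grasp point (between the pads) lies 2 mm behind it (env.tip_reach is the distance from the TCP to the fingertips, in mm); z points along the fingers, y is the direction in which the jaws open and shut (so a half turn about z gives the same grasp; the last joint's range is limited). The gripper opens to 85 mm and grips with 20 to 120 N. Pads are 22 mm wide; open, the fingers measure 114 mm over their backs; the gripper's body (76 mm by 85 mm) begins 54 mm behind the grasp point. The pads swing forward as they close: fully open they stand 13 mm farther back than shut.
Start: joints at [-1.491, 0.259, 0.021, 1.334, 0, 1.418], TCP at [126.88, -535.162, 248.279] pointing down, gripper open.
Joint ranges: [-3.04, 3.04], [-0.91, 1.82], [-1.04, 1.36], [-1.92, 1.95], [-1.52, 1.45], [-3.14, 3.14]. Speed limits (rad/s): [2.22, 2.22, 2.79, 3.14, 3.14, 3.14].

## Interface

Orientations are given as a unit quaternion [w, x, y, z].
In Python, from station import env, imaging, job gives the robot as it stands.
- The arm moves only by the tool jog_arm, never from a script. Its argument "increments" is a list of rows, each a list of 5 numbers: the opening, from 0 (shut) to 1 (fully open), then the shift along the tool's x, y, z in mm, then the turn about the tool's z in degrees. In form: [[claw, dx, dy, dz, twist], ...]. A call has exactly 10 rows; each row shifts and turns the commanded pose from where the row before left it, along the tool's axes as they then stand; what a row does not reach is not made up. A row lasts 1/12 s, in which the tool goes at most 41.7 mm and 7.16 degrees, less where a joint would pass 70% of its speed; a pose out of reach is approached as far as the arm can. A call is refused whole if a number of a shift passes 41.7 or a number of a turn 7.16, either way. A call with a gripper value outside its range is refused whole. The fingers move at their own pace and stop on an object; "newtons" is the grip in N (left out, the last holds). Time passes only in rows, so rows that do not move let the fingers close, or fill a call up. It gives the time, the measured TCP pose, the force and the opening at its end, in the units of the state.
- env.read_state(): the state, without advancing time (a new reading comes with each control period).
- imaging.capture(name): name is "side" or "top" or "wrist"; returns (picture, depth): 384x512x3 uint8, red, green, blue; 384x512 float32, mm along the optical axis (not along the pixel's ray), 0 where there is no reading.
- imaging.get_calibration(name): a dict with "fx", "fy", "cx", "cy" (pixels), "extrinsics" (4x4, takes a point from world to camera coordinates). Camera axes: x right, y up, looking along -z (the intrinsics and any distortion apply to the point x, -y, -z); pixel columns grow to the right and rows downward; lengths in mm; the calibration is good to about 2 mm. A picture is of the moment at which its call begins: read the wrist's pose just before it. get_calibration takes no time and is no camera call; for the wrist camera it gives the pose at the moment of the call.
- job.hand_in(): hands the job in, once; it reports no verdict.
The state is a dict: "t": time; "q": joint angles; "joint_vel": joint speeds; "tau": joint torques, N m; "position": TCP position; "ee_rot": TCP orientation; "wrist_force": force on the tool from outside, world axes, zero at the start; "ft_torque": the same for the moment, N m; "finger_gap": finger opening in mm.
Only numpy, scipy, OpenCV 4.12 (cv2) and the standard library are available. Lean on these libraries where they do the work, as an engineer would, in place of code of your own. Each camera call takes 0.05 s, during which the arm holds its last target.

## Task

The storage shelf is getting a stone-tile top, and the middle tile still stands proud on its springy pad. Take the wooden spacer from its slotted stand and slide it, upright, all the way down into the one joint beside the middle tile that is wide enough for it, and leave it there; then press the middle tile down with the gripper's fingers until it is flush with the tiles around it, and finish while still holding it pressed. Leave the jar, the tub and the metal ring alone.

Things in the scene. Friction and masses are not known exactly. Their poses are not given: they have to be found in the camera images.
- panel: Dark wooden panel, 268 x 268 x 10 mm, fixed; its position and turn vary. Origin: centre of underside, axes along its edges. Carries a 3 x 3 block of pale stone tiles at 86 mm pitch: the middle tile, four directly beside it, and four full-size corner tiles (84 x 84 x 22 mm, fixed, top z 0.032).
- spacer: Upright wooden board, 14 mm thick (its x), 50 long (y), 66 tall (z); lowest 6 mm thinned to 10 x 46 to lead it in. About 60 g. Origin: centre of underside. Starts in the stand slot, origin z 0.006, 40 mm showing. Once seated in the gap its origin is at z 0.010 and its top at 0.076; the tiles beside it reach up to z 0.038, so grip its upper 30 mm.
- stand: Fixed grey plastic stand, 47 x 86 x 26 mm tall, with a slot 17 mm wide (its x) and 56 mm long (its y), slot floor 6 mm up. Origin at the centre of its underside; the spacer stands in the slot with the same x and y directions.
- tile: Middle stone tile of the 3 x 3 block, 70 x 70 x 22 mm. Origin: centre of underside, axes along its edges, z up. Moves only straight down, on a springy pad: starts raised (origin z 0.016, top 0.038, 6 mm above the others); flush, and at its stop, at origin z 0.010, top 0.032. Yields from about 2 N, flush at about 9 N, springs back when let go.
- small_tile: The undersized one of the four tiles beside the middle tile, 66 x 66 x 22 mm, fixed, top z 0.032. Origin: centre of underside, 86 mm from the middle tile's along that tile's +x, -x, +y or -y (varies). Between them is the only joint wide enough: 18 mm wide, centre line 44 mm from the middle tile's centre and 42 from this one's, 70 mm long, open above, floor z 0.010.
- full_tile_a: One of three identical full-size stone tiles fixed around the middle tile, 84 x 84 x 22 mm, top at z = 0.032; origin at the centre of its underside, axes along its edges. Its joint to the middle tile is 9 mm wide: too narrow for the spacer. Which side it is on varies.
- full_tile_b: One of three identical full-size stone tiles fixed around the middle tile, 84 x 84 x 22 mm, top at z = 0.032; origin at the centre of its underside, axes along its edges. Its joint to the middle tile is 9 mm wide: too narrow for the spacer. Which side it is on varies.
- full_tile_c: One of three identical full-size stone tiles fixed around the middle tile, 84 x 84 x 22 mm, top at z = 0.032; origin at the centre of its underside, axes along its edges. Its joint to the middle tile is 9 mm wide: too narrow for the spacer. Which side it is on varies.
- jar: Bystander: glass jar with a metal lid, 72 mm across, 110 mm tall, standing to the left of the tiles. Origin at the centre of its underside.
- tub: Bystander: white plastic tub with a clear lid, 72 mm across, 58 mm tall, standing beyond the stand. Origin at the centre of its underside.
- band: Bystander: plain steel jar ring lying flat, 80 mm across, 14 mm tall. Origin at the centre of its underside.

How it is judged (in metres and radians):
On the way, in this order (a step that is already met when the one before it is completed fails the run):
1. the spacer stands fully down in the wide joint (height (world z) of spacer below 0.0145 m and horizontal distance between spacer and tile below 0.054 m and horizontal distance between spacer and small_tile below 0.052 m and angle between spacer's own z axis and vertical below 0.26 rad and contact force between the fingers and spacer below 0.5 N), for 0.2 s.
2. the middle tile is pressed flush by the fingers (height (world z) of tile below 0.0118 m and contact force between the fingers and tile above 3 N), for 0.2 s.
At the end, for the whole second after the job is handed in: The spacer stands upright (within 15 degrees) between the middle tile and the undersized tile, its foot within 4.5 mm of the joint's floor, at rest; the fingers press the middle tile with more than 3 N and keep it down to within 1.8 mm of flush (all of step 2 and height (world z) of spacer below 0.0145 m and horizontal distance between spacer and tile below 0.054 m and horizontal distance between spacer and small_tile below 0.052 m and angle between spacer's own z axis and vertical below 0.26 rad and linear speed of spacer below 0.02 m/s); the arm keeps its last pose, push and grip.
It fails at once if the jar was disturbed (shifted more than 20 mm or tipped) (distance of jar from where it was at the start of the episode above 0.02 m or angle between jar's own z axis and vertical above 0.3 rad).
It fails at once if the tub was disturbed (shifted more than 20 mm or tipped) (distance of tub from where it was at the start of the episode above 0.02 m or angle between tub's own z axis and vertical above 0.3 rad).
It fails at once if the metal ring was disturbed (shifted more than 20 mm or tipped) (distance of band from where it was at the start of the episode above 0.02 m or angle between band's own z axis and vertical above 0.3 rad).
It also fails if it takes over 42 s, if anything falls off the work surface, if the arm or the gripper's body presses on something with over 40 N, if the wrist force passes 120 N, or if a joint passes its speed limit or range.

## Working session

There is one attempt and no reset: what is moved stays moved. The work goes in short steps, Python scripts to look and compute and a tool call to move; the robot and the scene stay as the last step left them, time stands still between calls to the robot, and variables do not carry over. Pictures are saved under pics/ and viewed, and the job is handed in when it is done.

Besides the shell and the picture viewer there is one more tool, called after ">>>" as name(argument=value, ...) on one line, values as JSON. jog_arm: Moves the arm, as the interface text tells. Its arguments: {"type":"object","properties":{"increments":{"type":"array","items":{"type":"array","items":{"type":"number"}}},"newtons":{"type":"number"}},"required":["increments"]}

```bash
mkdir -p pics
cat > h.py <<'E'
import numpy as np, cv2
from station import env, imaging, job
def snap(n,f):
    K=imaging.get_calibration(n); im,d=imaging.capture(n)
    cv2.imwrite('pics/%s.png'%f,im[:,:,::-1]); np.savez('pics/%s.npz'%f,im=im,d=d,E=K['extrinsics'],k=[K['fx'],K['fy'],K['cx'],K['cy']]); return im,d,K
def load(f):
    z=np.load('pics/%s.npz'%f); return z['im'],z['d'],z['E'],z['k']
def ray(E,k,u,v,z):
    R=E[:3,:3];t=E[:3,3];c=-R.T@t
    d=R.T@np.array([(u-k[2])/k[0],-(v-k[3])/k[1],-1.]); s=(z-c[2])/d[2]; return c+s*d
def cloud(d,E,k):
    v,u=np.mgrid[:d.shape[0],:d.shape[1]]
    p=np.stack([(u-k[2])/k[0]*d,-(v-k[3])/k[1]*d,-d],-1)
    return (p-E[:3,3])@E[:3,:3]
E
python3 - <<'E'
from h import *
for n in('top','side','wrist'):
    im,d,K=snap(n,n+'0'); print(n,{k:v for k,v in K.items() if k!='extrinsics'}); print(np.round(K['extrinsics'],3))
print(env.read_state())
E
```

```text
top {'fx': 351.1515443173854, 'fy': 351.1515443173854, 'cx': 261.8276034178307, 'cy': 192.31765613357203}
[[-2.20000e-02 -1.00000e+00  5.00000e-03 -3.08000e-01]
 [ 9.91000e-01 -2.10000e-02  1.32000e-01 -6.06336e+02]
 [-1.32000e-01  8.00000e-03  9.91000e-01 -9.37175e+02]
 [ 0.00000e+00  0.00000e+00  0.00000e+00  1.00000e+00]]
side {'fx': 364.097936111717, 'fy': 364.097936111717, 'cx': 256.830222854602, 'cy': 189.3277323706031}
[[ 8.22000e-01 -5.69000e-01  8.00000e-03 -5.05620e+02]
 [ 3.67000e-01  5.42000e-01  7.56000e-01 -2.51109e+02]
 [-4.35000e-01 -6.19000e-01  6.54000e-01 -7.36255e+02]
 [ 0.00000e+00  0.00000e+00  0.00000e+00  1.00000e+00]]
wrist {'fx': 343.1158087575929, 'fy': 343.1158087575929, 'cx': 255.5921646136987, 'cy': 184.89158834368214}
[[ 2.31000e-01 -9.73000e-01 -0.00000e+00 -5.49042e+02]
 [ 9.29000e-01  2.20000e-01 -2.99000e-01  3.80960e+01]
 [ 2.91000e-01  6.90000e-02  9.54000e-01 -3.80840e+02]
 [ 0.00000e+00  0.00000e+00  0.00000e+00  1.00000e+00]]
{'t': 0.15, 'q': array([-1.49058633e+00,  2.59087435e-01,  2.09479965e-02,  1.33372556e+00,
        7.12753144e-06,  1.41816416e+00]), 'joint_vel': array([-0.00062275, -0.00168019,  0.00171078,  0.00046007,  0.00251957,
       -0.00051905]), 'tau': array([ 3.14518235e-03, -5.55971360e+01,  3.44660461e+01,  1.13457878e-02,
       -1.86493758e-04, -1.65874627e-05]), 'position': array([ 126.87330394, -534.96340078,  247.79638566]), 'ee_rot': array([-5.33856838e-04,  9.93230576e-01,  1.16158244e-01,  2.29060920e-05]), 'wrist_force': array([ 0.70524908,  0.5593213 , -0.5623048 ]), 'ft_torque': array([-0.01233981, -0.01492842,  0.02392577]), 'finger_gap': 85.26916121334268}
```

View pics/top0.png

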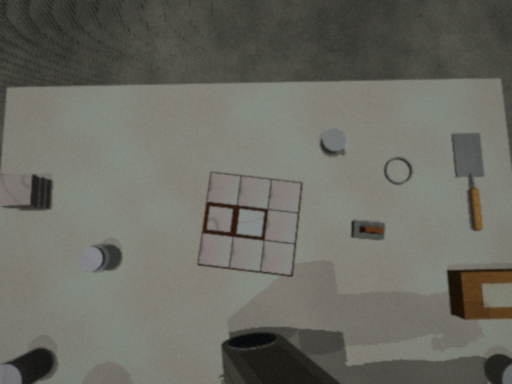

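View pics/side0.png

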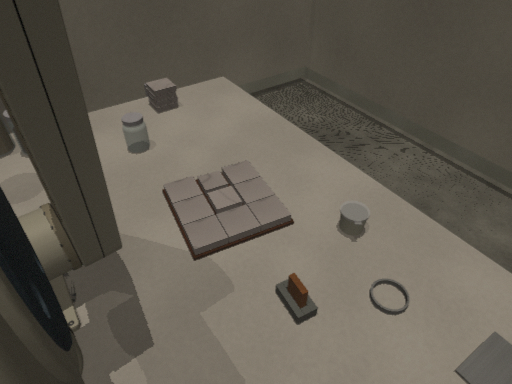

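The top view shows the tile block centred near (250,223), with the small tile to its left at (220,219) and the wide joint at about (235,221). The spacer is in its stand at about (370,230), the jar at (95,258), the tub at (334,140) and the ring at (398,170).

Run:
```python
from h import *
im,d,E,k=load('top0')
a=cv2.resize(im[165:285,190:310],None,fx=5,fy=5,interpolation=cv2.INTER_CUBIC)
b=cv2.resize(im[205:255,340:400],None,fx=5,fy=5,interpolation=cv2.INTER_CUBIC)
cv2.imwrite('pics/a.png',a[:,:,::-1]);cv2.imwrite('pics/b.png',b[:,:,::-1])
hsv=cv2.cvtColor(im,cv2.COLOR_RGB2HSV)
P=cloud(d,E,k)
print('tile h',P[222,250],'small',P[219,220],'table',P[222,325], 'spacer',P[230,371])
# panel outline: pale+dark region = height >20mm near
m=((P[...,2]>17)&(P[...,2]<50)).astype(np.uint8); m[:, :185]=0;m[:,315:]=0;m[:160]=0;m[290:]=0
c=max(cv2.findContours(m,0,1)[0],key=cv2.contourArea)
w=np.array([ray(E,k,*p[0],32)[:2] for p in c],np.float32); print('block',cv2.minAreaRect(w))
# spacer orange
m=((hsv[...,1]>110)&(hsv[...,2]>70)).astype(np.uint8); m[:, :340]=0;m[:,400:]=0;m[:205]=0;m[255:]=0
print(m.sum())
c=max(cv2.findContours(m,0,1)[0],key=cv2.contourArea)
w=np.array([ray(E,k,*p[0],72)[:2] for p in c],np.float32); print('spacer@72',cv2.minAreaRect(w)); print(w.mean(0))
m=((P[...,2]>15)&(P[...,2]<90)).astype(np.uint8); m[:, :340]=0;m[:,400:]=0;m[:205]=0;m[255:]=0
c=max(cv2.findContours(m,0,1)[0],key=cv2.contourArea)
w=np.array([ray(E,k,*p[0],26)[:2] for p in c],np.float32); print('stand@26',cv2.minAreaRect(w))
```

```text
tile h [524.55167282  21.15304904  38.93670383] small [535.05494243 104.62683353  30.69140502] table [ 521.89526762 -193.05810331   -1.0139331 ] spacer [ 494.87909051 -301.12616033   71.26945598]
block ((523.48779296875, 21.87999725341797), (255.52987670898438, 255.50279235839844), 81.92554473876953)
89
spacer@72 ((496.71044921875, -310.3592224121094), (45.71931076049805, 12.982792854309082), 83.5936279296875)
[ 496.46118 -310.87836]
stand@26 ((496.3664245605469, -306.94415283203125), (87.78889465332031, 47.134971618652344), 83.5826187133789)
```

View pics/a.png

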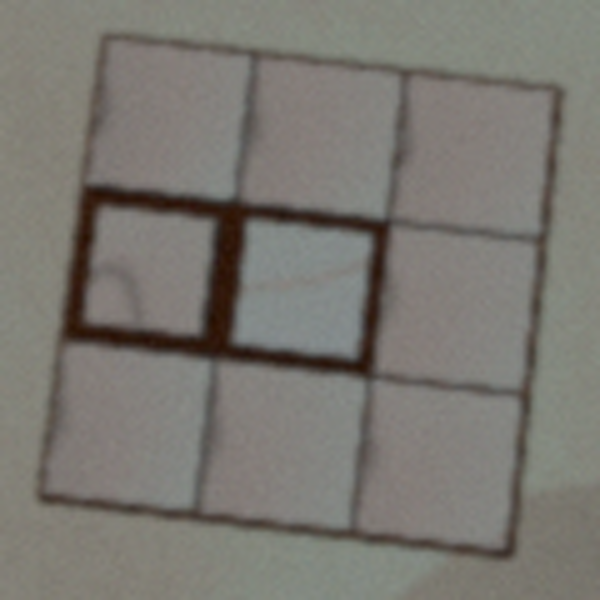

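View pics/b.png

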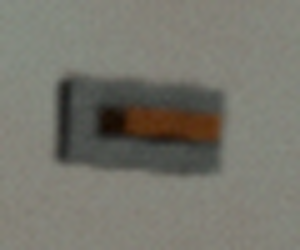

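View pics/wrist0.png

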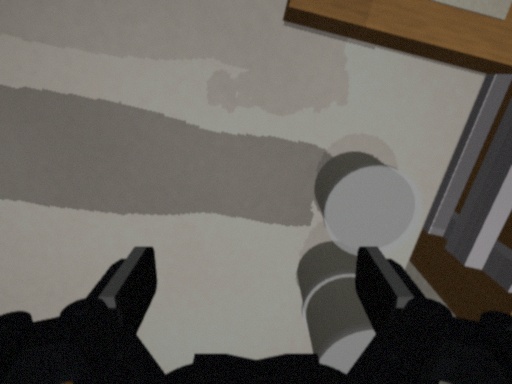

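```bash
cat >> h.py <<'E'
def plan(xy,z,xang,n,claw):
    s=env.read_state(); p=np.array(s['position']); from scipy.spatial.transform import Rotation as Ro
    w,x,y,zz=s['ee_rot']; R=Ro.from_quat([x,y,zz,w]).as_matrix(); a=np.degrees(np.arctan2(R[1,0],R[0,0])); print('now',p.round(1),'xang',a.round(2),'tilt z',R[:,2].round(4))
    D=np.array([xy[0],xy[1],z])-p; da=(xang-a+180)%360-180; 
    print('delta',D.round(1),da.round(2),'per row',np.abs(D/n).round(1),da/n)
    for i in range(n):
        b=np.radians(a+da*i/n); dx,dy,dz=D/n
        print([claw,round(float(dx*np.cos(b)+dy*np.sin(b)),1),round(float(dx*np.sin(b)-dy*np.cos(b)),1),round(-float(dz),1),round(-float(da/n),2)],end=',\n' if i%10==9 else ',')
E
python3 - <<'E'
from h import *
im,d,E,k=load('top0'); P=cloud(d,E,k)
for x in range(150,500,50):
    y=-535+(x-127)*227/370; q=np.hypot(P[...,0]-x,P[...,1]-y)<110; print(x,P[...,2][q].max() if q.any() else None)
plan((497,-308),200,83.6,20,1)
E
```

```text
150 80.40738634808051
200 73.93773010201525
250 73.93773010201525
300 73.93773010201525
350 5.8907619477617565
400 74.31093473656541
450 75.08467010230677
now [ 126.9 -535.   247.8] xang 13.34 tilt z [-1.0e-04  1.1e-03 -1.0e+00]
delta [370.1 227.  -47.8] 70.26 per row [18.5 11.3  2.4] 3.512956629760599
[1, 20.6, -6.8, 2.4, -3.51],[1, 21.0, -5.5, 2.4, -3.51],[1, 21.3, -4.2, 2.4, -3.51],[1, 21.5, -2.9, 2.4, -3.51],[1, 21.7, -1.6, 2.4, -3.51],[1, 21.7, -0.2, 2.4, -3.51],[1, 21.7, 1.1, 2.4, -3.51],[1, 21.6, 2.4, 2.4, -3.51],[1, 21.4, 3.7, 2.4, -3.51],[1, 21.1, 5.0, 2.4, -3.51],
[1, 20.8, 6.3, 2.4, -3.51],[1, 20.3, 7.6, 2.4, -3.51],[1, 19.8, 8.8, 2.4, -3.51],[1, 19.3, 10.0, 2.4, -3.51],[1, 18.6, 11.2, 2.4, -3.51],[1, 17.9, 12.3, 2.4, -3.51],[1, 17.1, 13.4, 2.4, -3.51],[1, 16.2, 14.4, 2.4, -3.51],[1, 15.3, 15.4, 2.4, -3.51],[1, 14.4, 16.3, 2.4, -3.51],
```

>>> jog_arm(increments=[[1,20.6,-6.8,2.4,-3.5],[1,21,-5.5,2.4,-3.5],[1,21.3,-4.2,2.4,-3.5],[1,21.5,-2.9,2.4,-3.5],[1,21.7,-1.6,2.4,-3.5],[1,21.7,-0.2,2.4,-3.5],[1,21.7,1.1,2.4,-3.5],[1,21.6,2.4,2.4,-3.5],[1,21.4,3.7,2.4,-3.5],[1,21.1,5,2.4,-3.5]])

```text
t: 0.98
position: [312.8, -420.9, 224.0]
ee_rot: [-0.0, 0.912, 0.411, 0.0]
wrist_force: [0.0, -0.3, -1.1]
finger_gap: 85.5
```

>>> jog_arm(increments=[[1,20.8,6.3,2.4,-3.5],[1,20.3,7.6,2.4,-3.5],[1,19.8,8.8,2.4,-3.5],[1,19.3,10,2.4,-3.5],[1,18.6,11.2,2.4,-3.5],[1,17.9,12.3,2.4,-3.5],[1,17.1,13.4,2.4,-3.5],[1,16.2,14.4,2.4,-3.5],[1,15.3,15.4,2.4,-3.5],[1,14.4,16.3,2.4,-3.5]])

```text
t: 1.82
position: [498.3, -308.1, 199.9]
ee_rot: [-0.0, 0.746, 0.666, -0.0]
wrist_force: [0.2, -0.3, 0.5]
finger_gap: 85.0
```

Run:
```python
from h import *
im,d,K=snap('wrist','w1'); 
plan((497,-308),200,83.6,1,1)
s=env.read_state(); print(s['t'],s['wrist_force'])
```

```text
now [ 500.6 -306.3  199.2] xang 83.87 tilt z [ 4.0e-04  1.6e-03 -1.0e+00]
delta [-3.6 -1.7  0.8] -0.27 per row [3.6 1.7 0.8] -0.2665000836483671
[1, -2.0, -3.4, -0.8, 0.27],1.8667 [ 0.10177857  1.26278419 -0.60889134]
```

View pics/w1.png

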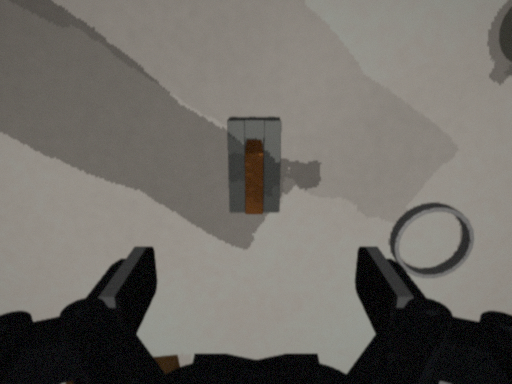

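The wrist view shows the stand at (228–281, 118–213) with the spacer at (245–265, 140–213). The ring is off to the right at (432,242).

```bash
cat > m1.py <<'E'
from h import *
import sys
im,d,E,k=load(sys.argv[1]); P=cloud(d,E,k); hsv=cv2.cvtColor(im,cv2.COLOR_RGB2HSV)
m=((P[...,2]>62)&(P[...,2]<82)&(hsv[...,1]>110)).astype(np.uint8); m[:100]=0; m[230:]=0
c=max(cv2.findContours(m,0,1)[0],key=cv2.contourArea); print(cv2.boundingRect(c))
z=np.median(P[...,2][m>0]); print('topz',z)
w=np.array([ray(E,k,*p[0],72)[:2] for p in c],np.float32); print('spacer',cv2.minAreaRect(w))
m=((P[...,2]>17)&(P[...,2]<90)).astype(np.uint8);m[:, :200]=0;m[:,310:]=0; m[:100]=0; m[235:]=0
c=max(cv2.findContours(m,0,1)[0],key=cv2.contourArea)
w=np.array([ray(E,k,*p[0],26)[:2] for p in c],np.float32); print('stand',cv2.minAreaRect(w))
r=(P[...,2]>6)&(P[...,2]<25); r[:,:380]=0; r[:190]=0;r[290:]=0;r[:,490:]=0; print('ring',np.median(P[r],0),P[r].min(0),P[r].max(0))
E
python3 m1.py w1
```

```text
(245, 149, 18, 65)
topz 73.34830379808157
spacer ((497.19793701171875, -308.141357421875), (51.95319747924805, 13.523683547973633), 83.83444213867188)
stand ((497.3395080566406, -308.5246276855469), (88.5388412475586, 47.03889465332031), 83.56962585449219)
ring [ 669.200269   -408.84970241   14.35696888] [ 627.29533359 -449.42265173    6.00576742] [ 707.12643934 -369.57761468   17.41135608]
```

>>> jog_arm(increments=[[0.7,0,0,0,0],[0.7,0,0,15,0],[0.7,0,0,15,0],[0.7,0,0,15,0],[0.7,0,0,15,0],[0.7,0,0,15,0],[0.7,0,0,10,0],[0.7,0,0,5,0],[0.7,0,0,0,0],[0.7,0,0,0,0]], newtons=40)

```text
t: 2.7
position: [497.4, -309.2, 110.7]
ee_rot: [0.0, 0.747, 0.665, -0.0]
wrist_force: [1.5, 0.4, -0.3]
finger_gap: 59.8
```

Run:
```python
from h import *
im,d,K=snap('wrist','w2'); 
plan((497.2,-308.2),62,83.7,6,.7)
```

```text
now [ 497.6 -309.3  111. ] xang 83.31 tilt z [ 7.e-04 -7.e-04 -1.e+00]
delta [ -0.4   1.1 -49. ] 0.39 per row [0.1 0.2 8.2] 0.06457926508220642
[0.7, 0.2, -0.1, 8.2, -0.06],[0.7, 0.2, -0.1, 8.2, -0.06],[0.7, 0.2, -0.1, 8.2, -0.06],[0.7, 0.2, -0.1, 8.2, -0.06],[0.7, 0.2, -0.1, 8.2, -0.06],[0.7, 0.2, -0.1, 8.2, -0.06],
```

View pics/w2.png

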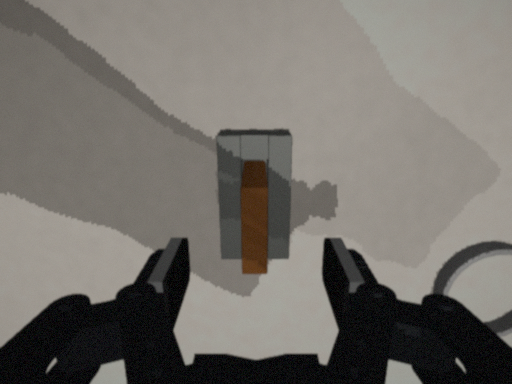

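The spacer, at columns 241–268, is centred between the jaws at 188 and 323.

>>> jog_arm(increments=[[0.7,0.2,-0.1,8,-0.4],[0.7,0.2,-0.1,8,0],[0.7,0.2,-0.1,8,0],[0.7,0.2,-0.1,8,0],[0.7,0.2,0,8,0],[0.7,0.1,0,8,0],[0.7,0,0,0,0],[0.7,0,0,0,0],[0.2,0,0,0,0],[0,0,0,0,0]], newtons=40)

```text
t: 3.58
position: [497.4, -307.9, 62.7]
ee_rot: [0.0, 0.745, 0.667, 0.0]
wrist_force: [-0.6, 0.1, 0.2]
finger_gap: 36.3
```

>>> jog_arm(increments=[[0,0,0,0,0],[0,0,0,0,0],[0,0,0,0,0],[0,0,0,0,0],[0,0,0,0,0],[0,0,0,0,0],[0,0,0,0,0],[0,0,0,0,0],[0,0,0,0,0],[0,0,0,0,0]])

```text
t: 4.42
position: [497.4, -307.9, 62.7]
ee_rot: [0.0, 0.745, 0.667, 0.0]
wrist_force: [0.5, 1.4, 5.6]
finger_gap: 13.5
```

Run:
```python
from h import *
im,d,K=snap('wrist','w3'); s=env.read_state(); print(s['position'],s['wrist_force'],s['finger_gap'],s['t'])
```

```text
[ 497.41822528 -307.89752946   62.69410595] [0.21774199 0.20747644 4.63860908] 13.477770419426548 4.4667
```

View pics/w3.png

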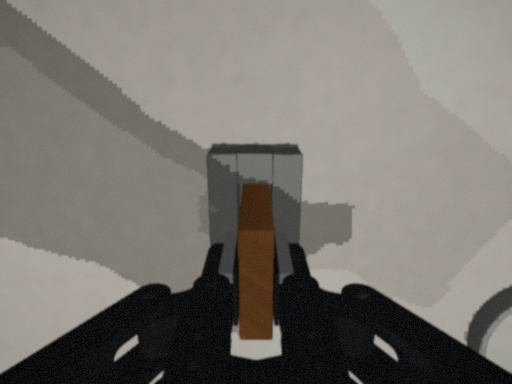

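The spacer is gripped between the pads: gap 13.5 mm, spacer at (240–273, 185–338). Now lifting.

>>> jog_arm(increments=[[0,0,0,-5,0],[0,0,0,-10,0],[0,0,0,-17,0],[0,0,0,-17,0],[0,0,0,-17,0],[0,0,0,-17,0],[0,0,0,-17,0],[0,0,0,-17,0],[0,0,0,-15,0],[0,0,0,-5,0]])

```text
t: 5.3
position: [497.7, -308.1, 202.2]
ee_rot: [0.002, 0.745, 0.667, 0.0]
wrist_force: [0.0, 0.4, -0.6]
finger_gap: 13.4
```

Run:
```python
from h import *
s=env.read_state(); print(s['position'],s['wrist_force'],s['finger_gap'],s['t'])
plan((523.5+44*np.cos(np.radians(82)),21.9+44*np.sin(np.radians(82))),200,172,20,0)
```

```text
[ 497.66463694 -308.10859131  202.21434894] [ 0.00743664  0.36854954 -0.62213475] 13.398569290014814 5.3
now [ 497.7 -308.1  202.2] xang 83.74 tilt z [ 0.0026 -0.0021 -1.    ]
delta [ 32.  373.6  -2.2] 88.26 per row [ 1.6 18.7  0.1] 4.413006843192855
[0, 18.7, -0.4, 0.1, -4.41],[0, 18.7, 1.0, 0.1, -4.41],[0, 18.6, 2.4, 0.1, -4.41],[0, 18.3, 3.9, 0.1, -4.41],[0, 18.0, 5.3, 0.1, -4.41],[0, 17.5, 6.6, 0.1, -4.41],[0, 17.0, 8.0, 0.1, -4.41],[0, 16.3, 9.2, 0.1, -4.41],[0, 15.6, 10.5, 0.1, -4.41],[0, 14.7, 11.6, 0.1, -4.41],
[0, 13.8, 12.7, 0.1, -4.41],[0, 12.7, 13.7, 0.1, -4.41],[0, 11.6, 14.7, 0.1, -4.41],[0, 10.5, 15.5, 0.1, -4.41],[0, 9.3, 16.3, 0.1, -4.41],[0, 8.0, 17.0, 0.1, -4.41],[0, 6.6, 17.5, 0.1, -4.41],[0, 5.3, 18.0, 0.1, -4.41],[0, 3.9, 18.3, 0.1, -4.41],[0, 2.5, 18.6, 0.1, -4.41],
```

>>> jog_arm(increments=[[0,18.7,-0.4,0,-4.4],[0,18.7,1,0,-4.4],[0,18.6,2.4,0,-4.4],[0,18.3,3.9,0,-4.4],[0,18,5.3,0,-4.4],[0,17.5,6.6,0,-4.4],[0,17,8,0,-4.4],[0,16.3,9.2,0,-4.4],[0,15.6,10.5,0,-4.4],[0,14.7,11.6,0,-4.4]])

```text
t: 6.13
position: [513.2, -120.0, 199.1]
ee_rot: [-0.0, 0.439, 0.899, -0.0]
wrist_force: [0.6, 0.4, -0.3]
finger_gap: 13.3
```

>>> jog_arm(increments=[[0,13.8,12.7,0,-4.4],[0,12.7,13.7,0,-4.4],[0,11.6,14.7,0,-4.4],[0,10.5,15.5,0,-4.4],[0,9.3,16.3,0,-4.4],[0,8,17,0,-4.4],[0,6.6,17.5,0,-4.4],[0,5.3,18,0,-4.4],[0,3.9,18.3,0,-4.4],[0,2.5,18.6,0,-4.4]])

```text
t: 6.97
position: [529.6, 66.5, 199.1]
ee_rot: [-0.0, 0.07, 0.998, -0.0]
wrist_force: [-0.4, 0.4, -0.4]
finger_gap: 13.0
```

>>> jog_arm(increments=[[0,0,0,0,0],[0,0,0,0,0],[0,0,0,0,0],[0,0,0,0,0],[0,0,0,5,0],[0,0,0,5,0],[0,0,0,0,0],[0,0,0,0,0],[0,0,0,0,0],[0,0,0,0,0]])

```text
t: 7.8
position: [530.0, 65.5, 189.4]
ee_rot: [0.0, 0.072, 0.997, 0.0]
wrist_force: [-0.5, 0.1, -0.6]
finger_gap: 13.2
```

Run:
```python
from h import *
im,d,K=snap('wrist','w4'); s=env.read_state(); print(s['position'],s['wrist_force'],s['finger_gap'],s['t'])
plan((523.5+44*np.cos(np.radians(82)),21.9+44*np.sin(np.radians(82))),200,172,1,0)
```

```text
[529.98972148  65.57605959 189.42876198] [-0.63943587 -0.06057476 -1.2185285 ] 13.441971718217582 7.85
now [530.   65.6 189.4] xang 171.73 tilt z [ 3.e-04 -0.e+00 -1.e+00]
delta [-0.4 -0.1 10.6] 0.27 per row [ 0.4  0.1 10.6] 0.2663876244801884
[0, 0.3, -0.2, -10.6, -0.27],
```

View pics/w4.png

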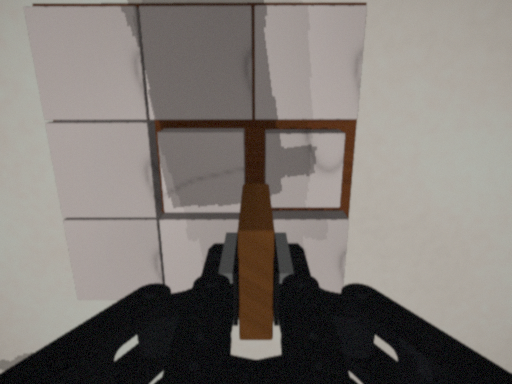

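The wrist view shows the wide joint at columns 245–265, rows 125–183. The held spacer (239–273) is lined up with it, the middle tile is on its left and the small tile on its right.

Run:
```python
from h import *
im,d,E,k=load('w4'); hsv=cv2.cvtColor(im,cv2.COLOR_RGB2HSV)
m=((hsv[...,1]>110))
ok=[]
for r in range(134,180,5):
    c=np.where(m[r,235:278])[0]+235
    a=ray(E,k,c[0]-.5,r,38);b=ray(E,k,c[-1]+.5,r,32); ok.append(((a+b)/2)[:2]); print(r,c[0],c[-1],a[:2].round(1),b[:2].round(1))
ok=np.array(ok); p=np.polyfit(ok[:,0],ok[:,1],1); print('ang',np.degrees(np.arctan(p[0])), 'y at 529.6',np.polyval(p,529.6))
# outer frame of brown around middle+small
mm=m.astype(np.uint8); 
for c in (200,310):
    r=np.where(m[100:230,c])[0]+100; print(c,r)
P=cloud(d,E,k); print(P[165,200],P[165,300])
# spacer edges at few rows (front face low edge, top)
for r in (186,190,200,215,230,300,330):
    c=np.where(m[r,225:290])[0]+225; print(r,c[0],c[-1],d[r,255])
```

```text
134 245 264 [497.4  62.1] [500.7  78.1]
139 245 264 [501.4  61.4] [504.8  77.6]
144 245 263 [505.5  60.8] [508.9  76.2]
149 246 263 [509.7  61. ] [513.1  75.6]
154 246 263 [513.9  60.3] [517.3  75. ]
159 246 264 [518.1  59.7] [521.7  75.2]
164 246 263 [522.3  59. ] [525.9  73.8]
169 246 263 [526.5  58.4] [530.3  73.2]
174 246 263 [530.8  57.7] [534.7  72.6]
179 246 263 [535.2  57. ] [539.1  72. ]
ang -8.13399264548583 y at 529.6 65.65872083770459
200 [121 122 123 124 125 126 127]
310 [121 122 123 124 125 126 127 128 209]
[517.39446206  21.53681055  39.19970657] [530.75602287 104.31934931  33.87258777]
186 244 267 178.02519
190 243 267 172.01456
200 242 269 158.6608
215 240 271 140.48659
230 239 273 127.96658
300 227 288 136.57793
330 225 288 140.76234
```

>>> jog_arm(increments=[[0,0,0,5,-0.2],[0,0,0,10,0],[0,0,0,15,0],[0,0,0,15,0],[0,0,0,15,0],[0,0,0,10,0],[0,0,0,7,0],[0,0,0,5,0],[0,0,0,4,0],[0,0,0,0,0]])

```text
t: 8.68
position: [529.8, 65.6, 102.8]
ee_rot: [-0.0, 0.07, 0.998, -0.0]
wrist_force: [0.9, -0.1, -0.4]
finger_gap: 13.4
```

Run:
```python
from h import *
im,d,K=snap('wrist','w5');im,d,K=snap('side','s5'); s=env.read_state(); print(s['position'],s['wrist_force'],s['finger_gap'],s['t'])
cv2.imwrite('pics/s5c.png',cv2.resize(im[140:270,130:310],None,fx=4,fy=4)[:,:,::-1])
```

```text
[530.15201307  65.62214565 103.61811515] [-0.48245635 -0.35331386 -0.80615617] 13.549988045385044 8.7833
```

View pics/w5.png

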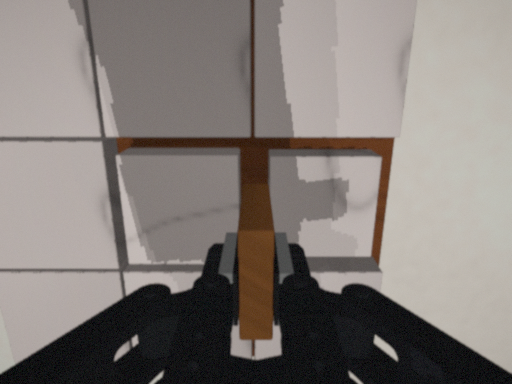

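View pics/s5c.png

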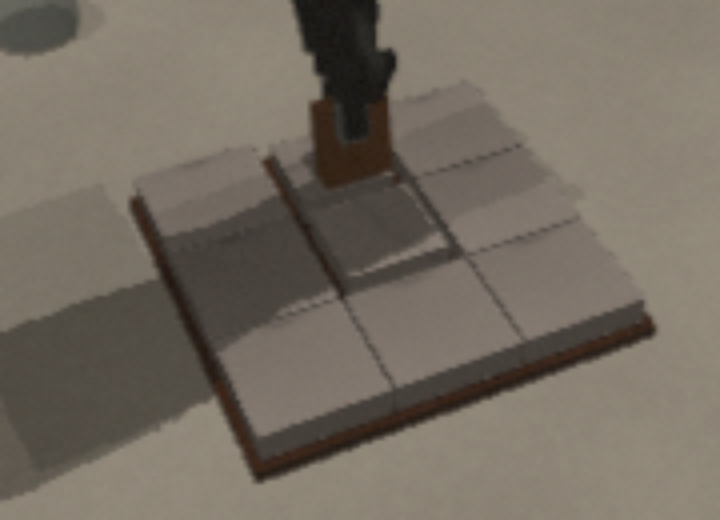

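The spacer is in line with the joint: joint columns 240–268, spacer foot roughly 243–270. I'll lower it in.

>>> jog_arm(increments=[[0,0,0,4,0],[0,0,0,4,0],[0,0,0,4,0],[0,0,0,4,0],[0,0,0,4,0],[0,0,0,4,0],[0,0,0,4,0],[0,0,0,4,0],[0,0,0,2,0],[0,0,0,0,0]])

```text
t: 9.62
position: [529.6, 65.6, 68.7]
ee_rot: [-0.0, 0.07, 0.998, -0.0]
wrist_force: [0.3, 0.7, -1.3]
finger_gap: 13.3
```

Run:
```python
from h import *
s=env.read_state(); print(s['position'],s['wrist_force'],s['ft_torque'],s['finger_gap'],s['t'])
```

```text
[529.61207807  65.63760669  68.69794937] [ 0.30464442  0.65421247 -1.3452104 ] [ 0.02068032 -0.01683344 -0.01865225] 13.292809446097964 9.6167
```

>>> jog_arm(increments=[[0,0,0,1,0],[0,0,0,0.5,0],[0,0,0,0,0],[0.5,0,0,0,0],[0.5,0,0,0,0],[0.5,0,0,0,0],[0.5,0,0,0,0],[0.5,0,0,0,0],[0.5,0,0,0,0],[0.5,0,0,0,0]])

```text
t: 10.45
position: [529.9, 65.6, 67.8]
ee_rot: [0.0, 0.07, 0.998, 0.0]
wrist_force: [0.2, -0.2, 0.2]
finger_gap: 43.1
```

>>> jog_arm(increments=[[0.5,0,0,-5,0],[0.5,0,0,-8,0],[0.5,0,0,-10,0],[0.5,0,0,-10,0],[0.5,0,0,-12,0],[0.5,0,0,-12,0],[0.5,0,0,-12,0],[0.5,0,0,-10,0],[0.5,0,0,-5,0],[0.5,0,0,0,0]])

```text
t: 11.28
position: [530.5, 65.6, 153.4]
ee_rot: [0.001, 0.07, 0.998, 0.0]
wrist_force: [-0.8, -0.3, -0.2]
finger_gap: 42.8
```

Run:
```python
from h import *
im,d,K=snap('wrist','w6'); P=cloud(d,K['extrinsics'],[K['fx'],K['fy'],K['cx'],K['cy']])
s=env.read_state(); print(s['position'],s['wrist_force'],s['finger_gap'],s['t'])
hsv=cv2.cvtColor(im,cv2.COLOR_RGB2HSV); m=(hsv[...,1]>110)&(P[...,2]>60)&(P[...,2]<95); m[:,:200]=0;m[:,310:]=0
print('top z',np.percentile(P[...,2][m],[5,50,95]),m.sum())
c=max(cv2.findContours(m.astype(np.uint8),0,1)[0],key=cv2.contourArea);k=[K['fx'],K['fy'],K['cx'],K['cy']]
print(cv2.minAreaRect(np.array([ray(K['extrinsics'],k,*p[0],76)[:2] for p in c],np.float32)))
plan((525.9-2.4,21.9),130,172,10,0)
```

```text
[530.13574155  65.63088421 152.40630936] [ 0.60364556 -0.21641717  0.02887965] 42.64863346874255 11.3333
top z [71.16846311 77.23089397 78.28328519] 1702
((531.2354736328125, 66.29364013671875), (13.646839141845703, 53.48223876953125), 82.4632797241211)
now [530.1  65.6 152.4] xang 171.94 tilt z [ 0.0012 -0.     -1.    ]
delta [ -6.6 -43.7 -22.4] 0.06 per row [0.7 4.4 2.2] 0.006077962275392678
[0, 0.0, -4.4, 2.2, -0.01],[0, 0.0, -4.4, 2.2, -0.01],[0, 0.0, -4.4, 2.2, -0.01],[0, 0.0, -4.4, 2.2, -0.01],[0, 0.0, -4.4, 2.2, -0.01],[0, 0.0, -4.4, 2.2, -0.01],[0, 0.0, -4.4, 2.2, -0.01],[0, 0.0, -4.4, 2.2, -0.01],[0, 0.0, -4.4, 2.2, -0.01],[0, 0.0, -4.4, 2.2, -0.01],
```

View pics/w6.png

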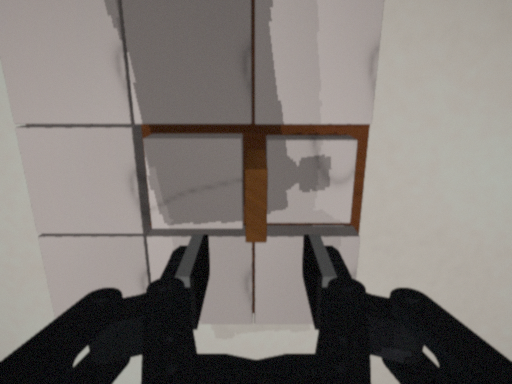

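The spacer is seated: its top is at z≈77 (76 expected), upright, at columns 243–267 in the joint. Next I shut the jaws, turn 90° so they run parallel to the spacer, and move over the tile.

Run:
```python
from h import *
plan((522.7,16),130,262,20,0)
```

```text
now [530.1  65.6 152.4] xang 171.94 tilt z [ 0.0012 -0.     -1.    ]
delta [ -7.4 -49.6 -22.4] 90.06 per row [0.4 2.5 1.1] 4.503038981137695
[0, 0.0, -2.5, 1.1, -4.5],[0, 0.2, -2.5, 1.1, -4.5],[0, 0.4, -2.5, 1.1, -4.5],[0, 0.6, -2.4, 1.1, -4.5],[0, 0.8, -2.4, 1.1, -4.5],[0, 1.0, -2.3, 1.1, -4.5],[0, 1.2, -2.2, 1.1, -4.5],[0, 1.3, -2.1, 1.1, -4.5],[0, 1.5, -2.0, 1.1, -4.5],[0, 1.6, -1.9, 1.1, -4.5],
[0, 1.8, -1.8, 1.1, -4.5],[0, 1.9, -1.6, 1.1, -4.5],[0, 2.0, -1.5, 1.1, -4.5],[0, 2.2, -1.3, 1.1, -4.5],[0, 2.2, -1.1, 1.1, -4.5],[0, 2.3, -0.9, 1.1, -4.5],[0, 2.4, -0.8, 1.1, -4.5],[0, 2.4, -0.6, 1.1, -4.5],[0, 2.5, -0.4, 1.1, -4.5],[0, 2.5, -0.2, 1.1, -4.5],
```

>>> jog_arm(increments=[[0,0,-2.5,0,-4.5],[0,0.2,-2.5,0,-4.5],[0,0.4,-2.5,0,-4.5],[0,0.6,-2.4,0,-4.5],[0,0.8,-2.4,0,-4.5],[0,1,-2.3,0,-4.5],[0,1.2,-2.2,0,-4.5],[0,1.3,-2.1,0,-4.5],[0,1.5,-2,0,-4.5],[0,1.6,-1.9,0,-4.5]])

```text
t: 12.17
position: [525.8, 40.8, 151.0]
ee_rot: [-0.001, -0.319, 0.948, 0.0]
wrist_force: [-0.3, -0.9, -0.0]
finger_gap: -0.4
```

>>> jog_arm(increments=[[0,1.8,-1.8,0,-4.5],[0,1.9,-1.6,0,-4.5],[0,2,-1.5,0,-4.5],[0,2.2,-1.3,0,-4.5],[0,2.2,-1.1,0,-4.5],[0,2.3,-0.9,0,-4.5],[0,2.4,-0.8,0,-4.5],[0,2.4,-0.6,0,-4.5],[0,2.5,-0.4,0,-4.5],[0,2.5,-0.2,0,-4.5]])

```text
t: 13.0
position: [522.3, 16.0, 151.0]
ee_rot: [-0.0, -0.657, 0.754, 0.001]
wrist_force: [0.2, -0.3, 0.9]
finger_gap: -0.3
```

>>> jog_arm(increments=[[0,0,0,5,0],[0,0,0,10,0],[0,0,0,10,0],[0,0,0,10,0],[0,0,0,10,0],[0,0,0,10,0],[0,0,0,5,0],[0,0,0,0,0],[0,0,0,0,0],[0,0,0,0,0]])

```text
t: 13.83
position: [522.9, 16.0, 92.1]
ee_rot: [0.0, -0.656, 0.755, -0.0]
wrist_force: [0.7, 0.5, 0.6]
finger_gap: 0.2
```

Run:
```python
from h import *
plan((522.7,16),60,262,1,0)
s=env.read_state(); print(s['wrist_force'],s['finger_gap'],s['t'],env.tip_reach)
im,d,K=snap('side','s7')
cv2.imwrite('pics/s7c.png',cv2.resize(im[100:270,100:330],None,fx=3.4,fy=3.4)[:,:,::-1])
im,d,K=snap('wrist','w7')
```

```text
now [522.9  16.   92.1] xang -98.07 tilt z [ 6.e-04 -1.e-04 -1.e+00]
delta [ -0.2  -0.  -32.1] 0.07 per row [ 0.2  0.  32.1] 0.06655924092092391
[0, 0.1, 0.2, 32.1, -0.07],[0.72601727 0.53863364 0.5556945 ] 0.18036739718219258 13.8333 17.0
```

View pics/s7c.png

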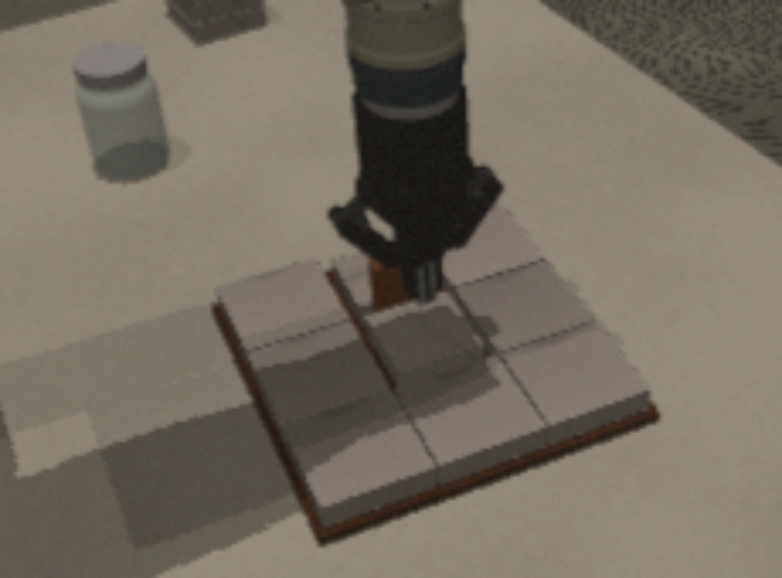

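View pics/w7.png

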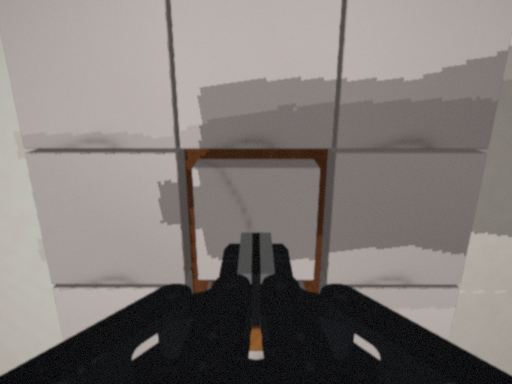

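The spacer stands upright behind the fingers, and the shut fingertips at wrist (256,240) are over the middle tile (190–325 columns). Now the descent.

>>> jog_arm(increments=[[0,0,0,8,0],[0,0,0,8,0],[0,0,0,8,0],[0,0,0,6,0],[0,0,0,4,0],[0,0,0,2,0],[0,0,0,1,0],[0,0,0,1,0],[0,0,0,1,0],[0,0,0,0,0]])

```text
t: 14.77
position: [522.5, 16.1, 53.0]
ee_rot: [-0.0, -0.656, 0.755, 0.0]
wrist_force: [-3.1, -0.2, 5.2]
finger_gap: 0.0
```

>>> jog_arm(increments=[[0,0,0,1,0],[0,0,0,1,0],[0,0,0,1,0],[0,0,0,0,0],[0,0,0,0,0],[0,0,0,0,0],[0,0,0,0,0],[0,0,0,0,0],[0,0,0,0,0],[0,0,0,0,0]])

```text
t: 15.6
position: [522.6, 16.1, 50.3]
ee_rot: [0.0, -0.656, 0.755, -0.0]
wrist_force: [-4.0, 0.4, 7.4]
finger_gap: 0.0
```

>>> jog_arm(increments=[[0,0,0,0.5,0],[0,0,0,0.5,0],[0,0,0,0.5,0],[0,0,0,0.5,0],[0,0,0,0.3,0],[0,0,0,0,0],[0,0,0,0,0],[0,0,0,0,0],[0,0,0,0,0],[0,0,0,0,0]])

```text
t: 16.43
position: [522.7, 16.1, 49.0]
ee_rot: [0.0, -0.656, 0.755, -0.001]
wrist_force: [-6.7, 0.8, 19.2]
finger_gap: -0.0
```

Run:
```python
from h import *
im,d,K=snap('side','s8')
P=cloud(d,K['extrinsics'],[K['fx'],K['fy'],K['cx'],K['cy']])
cv2.imwrite('pics/s8c.png',cv2.resize(im[140:260,150:300],None,fx=5,fy=5)[:,:,::-1])
im,d,K=snap('wrist','w8')
P=cloud(d,K['extrinsics'],[K['fx'],K['fy'],K['cx'],K['cy']])
print('mid tile z',np.median(P[190:220,215:235,2]),'neighbour',np.median(P[90:125,220:280,2]))
s=env.read_state(); print(s['position'],s['wrist_force'],s['t'])
```

```text
mid tile z 33.28316035489017 neighbour 33.36112502379996
[522.66256271  16.09618115  48.96972298] [-6.78171891  0.27315002 19.01760942] 16.5333
```

View pics/s8c.png

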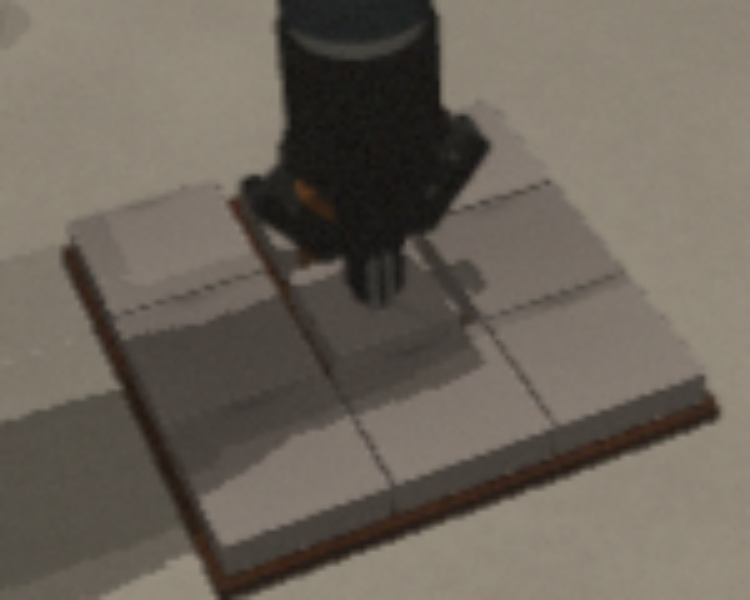

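View pics/w8.png

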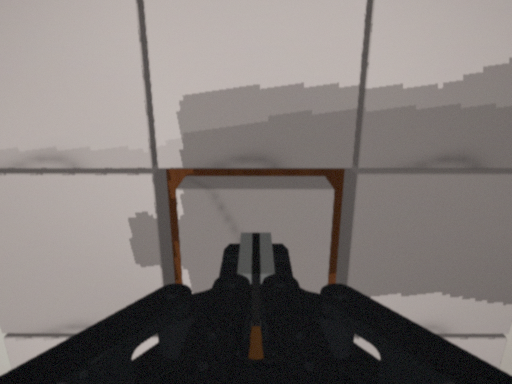

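The fingertips press on the middle tile at wrist (256,240), and its top (33.3 mm) is level with its neighbour (33.4 mm). The spacer is still standing, visible through the linkage at side-crop (315,200). Handing in.

```bash
python3 -c "
from station import job
print(job.hand_in())"
```

```text
the job is handed in; nothing more can be done
None
```

I slid the spacer upright into the wide joint and let it go. I then pressed the middle tile flush with shut fingers and handed the job in at about 16.6 s, still pressing. The hand-in gave no verdict.

- **Spacer:** after release its top measured z ≈ 77 mm, against 76 mm expected when fully down. It stood at about (531, 66), roughly 45 mm from the middle tile's centre.
- **Tile:** its top measured 33.3 mm and the neighbouring tile 33.4 mm. The fingertips were at 32 mm, pressing with about 19 N downward and 7 N sideways.
- **Disagreement:** the joint looked 15–16 mm wide in the image instead of 18 mm, probably from blurred edges. The spacer still went in with no noticeable resistance.
- **Less certain:** in the last pictures the gripper mostly hid the spacer. Only part of it showed, still in its place, so its final upright position rests mainly on the earlier view. I kept the arm clear of the jar, tub and ring but did not measure them again at the end.

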